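# Let the dish drainer out one hole and stand the cutlery cup in the bay

## Robot

A 6-joint arm with a two-finger parallel gripper is mounted at the origin on the work surface. World frame = base frame: x ahead of the robot, y to its left, z up, the work surface at z = 0. Lengths are in m, angles in rad, forces in N, time in s.
With the tool pointing down it reaches from about 0.325 to 0.9 m from the base axis. Payload 6.1 kg.
Tool frame: the origin (TCP) lies between the finger pads; the fingertips stand 19 mm ahead of it and the grasp point (between the pads) is the TCP; z points along the fingers, y is the direction in which the jaws open and shut (so a half turn about z gives the same grasp; the last joint's range is limited). The gripper opens to 85 mm and grips with 20 to 120 N. Pads are 22 mm wide; open, the fingers measure 114 mm over their backs; the gripper's body (76 mm by 85 mm) begins 54 mm behind the grasp point. The pads swing forward as they close: fully open they stand 13 mm farther back than shut.
Start: joints at [1.132, 0.22, 1.526, -0, 1.395, -0.126], TCP at [0.192, 0.595, 0.25] pointing down, gripper open.
Joint ranges: [-2.98, 2.98], [-0.91, 2.08], [0.09, 2.57], [-1.24, 4.39], [0.2, 2.65], [-2.68, 2.68]. Speed limits (rad/s): [2.57, 2.57, 3.01, 3.14, 3.14, 3.14].

## Interface

Orientations are given as a unit quaternion [x, y, z, w].
In Python, from rig import env gives the robot as it stands. The module is installed in compiled form; this text tells all that it offers.
- The arm moves only by the tool servo_tool, never from a script. Its argument "rows" is a list of rows, each a list of 7 numbers: the turn, a rotation vector about the world's x, y, z in rad, then the shift along the world's x, y, z in mm, then the opening, from 0 (shut) to 1 (fully open). A call has 1 to 12 rows; each row is the pose to reach, as a shift and turn from the pose commanded when the call began; what a row does not reach only later rows make up. A row lasts 1/10 s, in which the tool goes at most 50 mm and 8.59 degrees, less where a joint would pass 70% of its speed; a pose out of reach is approached as far as the arm can. A call with a gripper value outside its range is refused whole. The fingers move at their own pace and stop on an object; "squeeze" is the grip in N (left out, the last holds). Time passes only in rows, so rows that repeat a pose let the fingers close. It gives the time, the measured TCP pose, the force and the opening at its end, in the units of the state.
- env.get_obs(): the state, without advancing time (a new reading comes with each control period).
- env.get_image(name): name is "scene" or "top" or "wrist"; returns the picture (420x560x3 uint8, red, green, blue); there is no depth.
- env.camera_params(name): a dict with "K" (3x3 intrinsics, pixels), "extrinsics" (4x4, takes a point from world to camera coordinates). Camera axes: x right, y up, looking along -z (the intrinsics and any distortion apply to the point x, -y, -z); pixel columns grow to the right and rows downward; lengths in m; the calibration is good to about 2 mm. The wrist camera is an equidistant fisheye: a pixel r from the principal point sees the ray r / f radians off the axis. A picture is of the moment at which its call begins: read the wrist's pose just before it. camera_params takes no time and is no camera call; for the wrist camera it gives the pose at the moment of the call.
- env.job_done(): hands the job in, once; it reports no verdict.
The state is a dict: "time": time; "q": joint angles; "dq": joint speeds; "effort": joint torques, N m; "position": TCP position; "ee_rot": TCP orientation; "ft_force": force on the tool from outside, world axes, zero at the start; "moment": the same for the moment, N m; "finger_gap": finger opening in m.
Only numpy, scipy, OpenCV 4.12 (cv2) and the standard library are available. Lean on these libraries where they do the work, as an engineer would, in place of code of your own. Each camera call takes 0.05 s, during which the arm holds its last target. There are 200 camera calls.

## Task

The cutlery cup does not fit into the dish drainer yet. Squeeze the spring button on the drainer's front tube flush, draw the wing out to the very next hole so that the button snaps out again, without forcing the tube against the button; then stand the cup upright on the drip tray in the bay that has opened between basket and wing. Do not disturb the salt, the pepper and the spoon.

Things in the scene. Friction and masses are not known exactly. Their poses are not given: they have to be found in the camera images.
- basket (a point): Middle of the wire basket's floor, 30 mm above the worktop: the dark-railed half of the tubular dish drainer, with three plates. x: level, square to the tubes, to the drainer's front (away from the robot); -y: along the tubes, the way the wing is drawn out; z up. The drainer stands in a fixed white drip tray; its feet have 24 mm of loose play along y in long pockets, it starts anywhere in it and 3 N moves it.
- latch (a point): Point on the axis of the front tube, level with the button, 110 mm above the worktop; axes as basket; belongs to the basket, does not go with the wing. Dark inner rail 20 mm square, over it the wing's stainless sleeve, 25 x 25 mm. The button stands out through the sleeve's +x face, so a pinch from above closing along x here presses it. 50 mm free on both sides, down to the wire shelf 58 mm below the axis.
- sleeve (a point): Point on the axis of the wing's front sleeve, in line with the button at the start (same place and axes as latch then), moving with the wing. The wing: two sleeves 200 mm apart, a low wire shelf, an end tube 55 mm to -y. Slides at about 4 N once the button is under the wall, at about 8 N while the held-in button is ducking under it; a stop means a button in a hole. Up to 24 mm of hand travel is lost in the feet's play.
- wing (a joint): How far the wing is drawn out relative to the basket (m): 0 in the hole where it starts, growing outward; the next hole is at 0.045, the last at 0.090. In a hole it has under 1 mm of play either way.
- button (a joint): How far the brass dome button (10 mm across, proud of the sleeve's face by 4.3 mm) is pressed in (m): 0 out, 0.00425 flush, 0.0058 under the wall between holes. 2 N to start, 4.6 N flush. It ducks under the wall when sleeve and pressing finger are drawn along together, and springs out in the next hole. More than 13 N of the tube against it spoils it.
- bay (a point): Middle of the bay's floor on the tray, 6 mm above the worktop, axes as basket, between the basket's end wires and the wing's edge wires once the wing is out one hole. Then 80 mm long along y (35 mm before), open 170 mm along x between the tubes (tops 122 mm above the worktop). Shifts with the drainer's play. Plates in the basket, tops 190 mm up, begin 145 mm to its +y.
- cup_mid (a point): Centre of the cutlery cup, half-way up: an open square aluminium cup with punched holes, 60 x 60 mm and 110 mm high, walls 3 mm, about 0.16 kg, z up, sides square to its x and y. It stands upright on the worktop; in the bay it stands on the tray floor.
- salt_mid (a point): Centre of a salt shaker with a white cap, 44 mm across and 95 mm high, standing; to be left alone.
- pepper_mid (a point): Centre of a brown pepper jar with a black cap, 44 mm across and 90 mm high, standing; to be left alone.
- spoon: Steel spoon lying on the worktop in front of the drainer; to be left alone.

How it is judged:
On the way, in this order (a step that is already met when the one before it is completed fails the run):
1. the button is squeezed flush with the tube (value of joint button above 0.0035 m), for 0.05 s.
2. the wing is out by one hole and the button has snapped out in it (value of joint wing between 0.0415 and 0.0485 m and value of joint button below 0.0015 m), for 0.2 s.
At the end, for the whole second after the job is handed in: The wing is out by one hole (45 mm, within 3.5 mm), the button stands out in that hole (pressed in by under 1.5 mm), and the cup stands upright (0.08 rad) and at rest on the tray floor in the bay, its middle within 60 mm across and 20 mm along the tubes of the bay's middle (all of step 2 and x of cup_mid in the frame of bay between -0.06 and 0.06 m and y of cup_mid in the frame of bay between -0.02 and 0.02 m and z of cup_mid in the frame of bay between 0.05 and 0.06 m and angle between cup_mid's own z axis and vertical below 0.08 rad and linear speed of cup below 0.02 m/s and velocity of joint wing below 0.01 m/s); the robot touches nothing.
It fails at once if the tube is forced against the button with more than 13 N (contact force between button and wing above 13 N).
It fails at once if the salt, the pepper or the spoon is moved by more than 20 mm (distance of any of salt_mid, pepper_mid, spoon from where it was at the start of the episode above 0.02 m).
It also fails if it takes over 61 s, if anything falls off the work surface, if the arm or the gripper's body presses on something with over 40 N, if the wrist force passes 120 N, or if a joint passes its speed limit or range.

## Working session

There is one attempt and no reset: what is moved stays moved. The work goes in short steps, Python scripts to look and compute and a tool call to move; the robot and the scene stay as the last step left them, time stands still between calls to the robot, and variables do not carry over. Pictures are saved under pics/ and viewed, about 8 in all and at most 12, crops included, and the job is handed in when it is done.

Besides the shell and the picture viewer there is one more tool, called after ">>>" as name([rows], argument=value, ...), one row to a line, values as JSON. servo_tool: Moves the arm, as the interface text tells. Its arguments: {"type":"object","properties":{"rows":{"type":"array","items":{"type":"array","items":{"type":"number"}}},"squeeze":{"type":"number"}},"required":["rows"]}

```bash
mkdir -p pics; cat > h.py <<'E'
from rig import env
import numpy as np, cv2
def snap(n,f,crop=None,s=1):
    im=env.get_image(n)[:,:,::-1]
    if crop: a,b,c,d=crop; im=im[b:d,a:c]
    cv2.imwrite('pics/'+f,cv2.resize(im,None,fx=s,fy=s,interpolation=cv2.INTER_CUBIC))
def ray(n,u,v,P=None):
    P=P or env.camera_params(n);K=np.array(P['K']);E=np.array(P['extrinsics'])
    x=(u-K[0,2])/K[0,0];y=(v-K[1,2])/K[1,1]
    if n=='wrist':
        r=np.hypot(x,y);d=np.array([x/r*np.sin(r),-y/r*np.sin(r),-np.cos(r)]) if r>0 else np.array([0,0,-1.])
    else: d=np.array([x,-y,-1])
    R=E[:3,:3];return -R.T@E[:3,3],R.T@d
def atz(n,u,v,z,P=None):
    o,d=ray(n,u,v,P);return o+d*(z-o[2])/d[2]
def proj(n,p):
    P=env.camera_params(n);K=np.array(P['K']);E=np.array(P['extrinsics']);c=E[:3,:3]@p+E[:3,3]
    return K[0,0]*c[0]/-c[2]+K[0,2],K[1,1]*-c[1]/-c[2]+K[1,2]
E
python3 - <<'E'
from h import *
snap('top','t.png',None,1.4);snap('scene','s.png',None,1.4)
o=env.get_obs();print(o['time'],o['position'],o['ee_rot'],o['finger_gap'],o['ft_force'])
for n in('top','scene'):print(env.camera_params(n))
E
```

```text
0.1 [0.19208519 0.59421105 0.24928589] [ 1.55759143e-01  9.87794666e-01 -8.47336346e-04 -2.62008595e-04] 0.08518140576121046 [-0.06259488  1.40975204  0.94568775]
{'K': array([[477.16299762,   0.        , 274.96877185],
       [  0.        , 477.16299762, 202.30434844],
       [  0.        ,   0.        ,   1.        ]]), 'extrinsics': array([[ 0.0121929 , -0.99987934, -0.00962462, -0.08099989],
       [ 0.99676437,  0.01138901,  0.07956809, -0.6183473 ],
       [-0.07944887, -0.01056365,  0.99678297, -1.16115922],
       [ 0.        ,  0.        ,  0.        ,  1.        ]])}
{'K': array([[434.79834827,   0.        , 281.3330075 ],
       [  0.        , 434.79834827, 211.7468494 ],
       [  0.        ,   0.        ,   1.        ]]), 'extrinsics': array([[-0.55592684,  0.83113594,  0.01258562,  0.39329304],
       [-0.55860414, -0.38476358,  0.7347914 ,  0.24893423],
       [ 0.61555403,  0.40145988,  0.67817638, -1.34069603],
       [ 0.        ,  0.        ,  0.        ,  1.        ]])}
```

View pics/t.png

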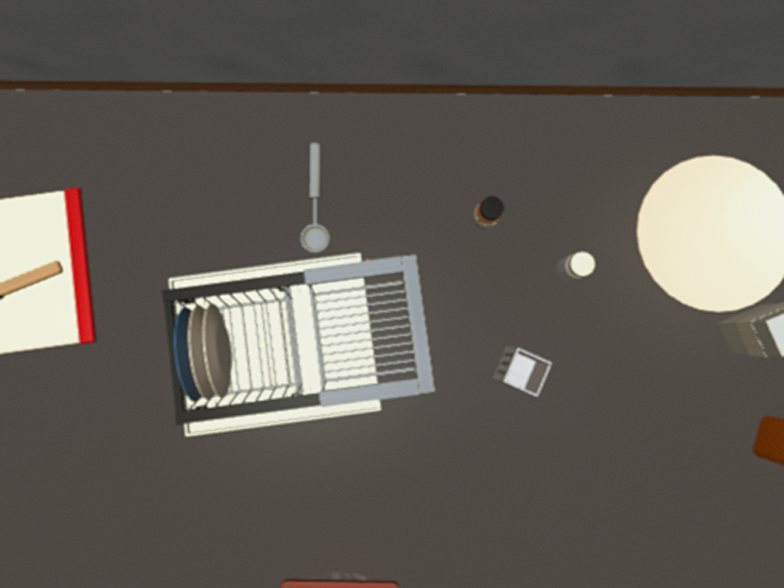

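View pics/s.png

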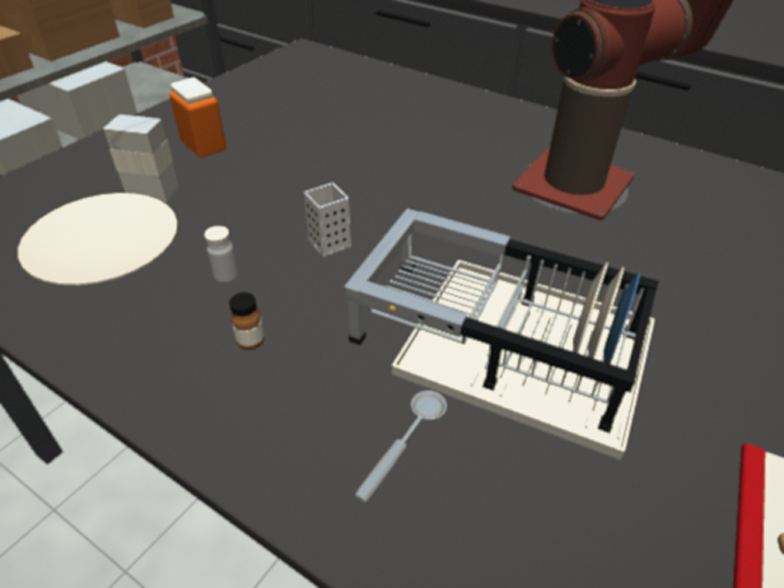

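The top view (px/1.4 scale) shows the front sleeve from (305,270) to (410,262), the cup rim centred at (527,371), pepper at (489,208) and salt at (580,264). In the scene view the button is at (392,308).

```bash
python3 - <<'E'
from h import *
np.set_printoptions(precision=4,suppress=True)
T=lambda u,v,z:atz('top',u/1.4,v/1.4,z)
print('button scene',atz('scene',392/1.4,308/1.4,.110))
for n,u,v,z in [('slv in',305,277,.1225),('corner front',415,257,.1225),('corner back',433,391,.1225),('slv back in',320,400,.1225),
 ('basket back corner',178,423,.12),('basket fr corner',164,290,.12),
 ('cupA',514,348,.11),('cupB',551,358,.11),('cupC',539,396,.11),('cupD',502,379,.11),('salt',581,264,.095),('pep',490,208,.09),('spoon',315,238,.01)]: print(n,T(u,v,z))
snap('top','t2.png',(200,170,320,310),5.0)
snap('scene','s2.png',(230,140,360,270),4.5)
E
```

```text
button scene [ 0.6501 -0.0433  0.11  ]
slv in [0.6201 0.0557 0.1225]
corner front [ 0.6549 -0.1232  0.1225]
corner back [ 0.4388 -0.154   0.1225]
slv back in [0.4221 0.0273 0.1225]
basket back corner [0.3823 0.2555 0.12  ]
basket fr corner [0.5964 0.2863 0.12  ]
cupA [ 0.5089 -0.2862  0.11  ]
cupB [ 0.4935 -0.3463  0.11  ]
cupC [ 0.432  -0.3264  0.11  ]
cupD [ 0.4585 -0.2666  0.11  ]
salt [ 0.6495 -0.4009  0.095 ]
pep [ 0.7434 -0.2502  0.09  ]
spoon [0.701  0.0539 0.01  ]
```

View pics/t2.png

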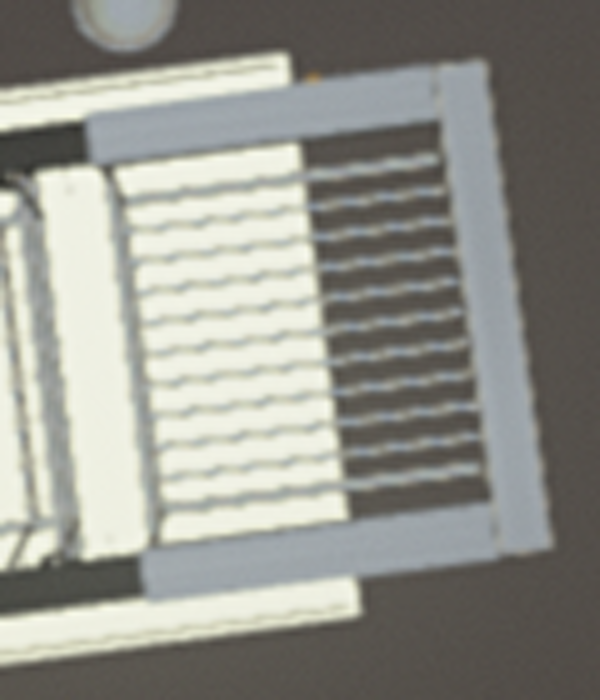

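View pics/s2.png

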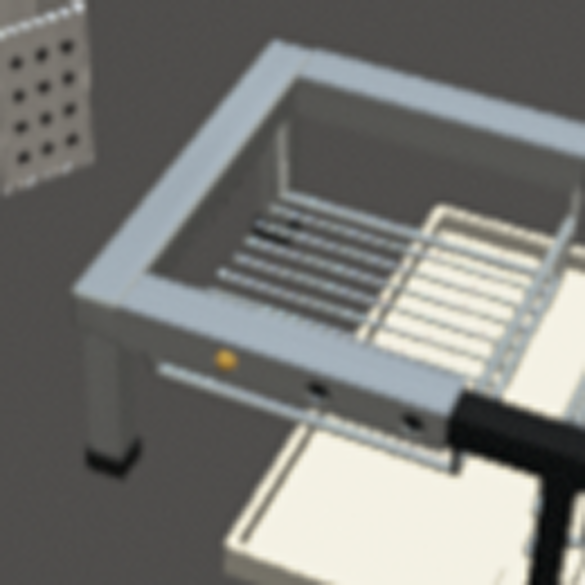

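The crops show the button at t2 (315,78), on the far face about 55 mm from the end tube. The sleeve edges run (88,117)→(437,68) and (95,163)→(440,120). In s2 the button is at (226,359), with two empty holes towards the basket.

```bash
python3 - <<'E'
from h import *
np.set_printoptions(precision=4,suppress=True)
T=lambda u,v,z:atz('top',u/5+200-.4,v/5+170-.4,z)
o1,d1=ray('scene',226/4.5+230-.4,359/4.5+140-.4);o2,d2=ray('top',315/5+200-.4,78/5+170-.4)
A=np.c_[d1,-d2];s=np.linalg.lstsq(A,o2-o1,rcond=None)[0];print('btn',o1+s[0]*d1,o2+s[1]*d2, atz('scene',226/4.5+229.6,359/4.5+139.6,.11))
print(o2)
f0,f1,b0,b1=T(88,117,.1225),T(437,68,.1225),T(95,163,.1225),T(440,120,.1225)
for a,b in((f0,f1),(b0,b1),(T(142,555,.1225),T(492,503,.1225)),(T(148,600,.1225),T(497,555,.1225)),):
  d=b-a;print(a,b,np.arctan2(d[0],-d[1]))
a,b=T(440,70,.1225),T(500,548,.1225);print('end',a,b,np.arctan2(b[1]-a[1],-(b[0]-a[0])))
o=env.get_obs();P=env.camera_params('wrist');E=np.array(P['extrinsics']);print('wristcam',P['K'][0,0],-E[:3,:3].T@E[:3,3],E[:3,:3])
E
```

```text
btn [ 0.6503 -0.0436  0.1117] [ 0.6515 -0.0456  0.1118] [ 0.6488 -0.0446  0.11  ]
[ 0.5251 -0.0862  1.2058]
[0.6312 0.0575 0.1225] [ 0.6555 -0.1017  0.1225] 0.1514171350467758
[0.6102 0.0538 0.1225] [ 0.6317 -0.1033  0.1225] 0.13582448699472294
[0.4335 0.0288 0.1225] [ 0.4587 -0.1284  0.1225] 0.15907067599864905
[0.4135 0.0257 0.1225] [ 0.4356 -0.1309  0.1225] 0.13996211479010176
end [ 0.6546 -0.1031  0.1225] [ 0.4387 -0.1322  0.1225] -0.13416928727750307
wristcam 325.19226210127806 [0.1113 0.6205 0.3721] [[ 0.3074  0.9516 -0.0016]
 [-0.8996  0.29   -0.3266]
 [-0.3103  0.1019  0.9452]]
```

>>> servo_tool([
  [0, 0, -0.07, 27, -40, 10, 1],
  [0, 0, -0.14, 55, -80, 20, 1],
  [0, 0, -0.21, 83, -120, 20, 1],
  [0, 0, -0.28, 111, -160, 20, 1],
  [0, 0, -0.35, 139, -200, 20, 1],
  [0, 0, -0.42, 166, -240, 20, 1],
  [0, 0, -0.49, 194, -280, 20, 1],
  [0, 0, -0.56, 222, -320, 20, 1],
  [0, 0, -0.63, 250, -360, 20, 1],
  [0, 0, -0.7, 277, -400, 20, 1],
  [0, 0, -0.77, 305, -440, 20, 1],
  [0, 0, -0.84, 333, -480, 20, 1],
])

```text
time: 1.4
position: [0.5261, 0.1128, 0.2703]
ee_rot: [0.546, 0.838, 0.0, 0.0]
ft_force: [0.5, 0.3, 0.3]
finger_gap: 0.0852
```

>>> servo_tool([
  [0, 0, -0.07, 27, -40, 0, 0.7],
  [0, 0, -0.14, 55, -80, 0, 0.7],
  [0, 0, -0.21, 83, -120, 0, 0.7],
  [0, 0, -0.276, 110, -161, 0, 0.7],
  [0, 0, -0.276, 110, -161, -20, 0.7],
  [0, 0, -0.276, 110, -161, -40, 0.7],
  [0, 0, -0.276, 110, -161, -40, 0.7],
  [0, 0, -0.276, 110, -161, -40, 0.7],
  [0, 0, -0.276, 110, -161, -40, 0.7],
])

```text
time: 2.3
position: [0.6359, -0.0461, 0.2318]
ee_rot: [0.655, 0.756, 0.001, 0.001]
ft_force: [-0.8, 0.1, 0.4]
finger_gap: 0.0595
```

```bash
python3 - <<'E'
from h import *
np.set_printoptions(precision=4,suppress=True)
from scipy.spatial.transform import Rotation as R
o=env.get_obs();print(o['time'],o['position'],R.from_quat(o['ee_rot']).as_matrix()[:,1:],o['finger_gap'],o['ft_force'],o['q'])
P=env.camera_params('wrist');E=np.array(P['extrinsics']);print('wristcam',P['K'],-E[:3,:3].T@E[:3,3],E[:3,:3].tolist())
snap('wrist','w1.png',None,1.4)
E
```

```text
2.3 [ 0.6359 -0.0461  0.2318] [[ 0.9899  0.002 ]
 [ 0.1421 -0.0004]
 [ 0.002  -1.    ]] 0.05953362438614132 [-0.8279  0.0536  0.4086] [-0.1959  0.2611  1.5132  0.      1.3652 -0.3385]
wristcam [[325.1923   0.     276.7564]
 [  0.     325.1923 209.1969]
 [  0.       0.       1.    ]] [0.6229 0.0375 0.3542] [[0.9898047961538984, 0.14241864386853656, 0.0018426582396478101], [-0.13395947531064167, 0.9352531372689273, -0.3276529081255462], [-0.048387234734367554, 0.324065578405478, 0.9447963676938463]]
```

View pics/w1.png

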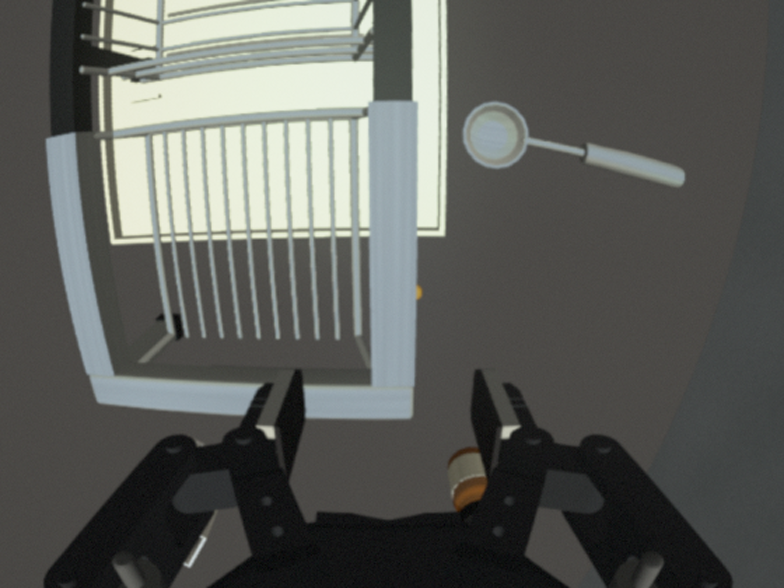

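The wrist view shows the sleeve at columns 370–416 and the button at (418,293). The sleeve mouth is at row 102, the end tube's inner edge at about row 386, and the wing's edge wire at (100,135)→(365,112). The basket end wires are at rows 40–75.

```bash
python3 - <<'E'
from h import *
np.set_printoptions(precision=4,suppress=True)
W=lambda u,v,z:atz('wrist',u/1.4,v/1.4,z)
th=.142;X=np.array([np.cos(th),np.sin(th)]);Y=np.array([-X[1],X[0]])
o=env.get_obs()['position'][:2]
for n,u,v,z in[('btn',419,293,.11),('L',370,293,.1225),('R',415.5,293,.1225),('mouthL',370,102,.1225),('mouthR',416,102,.1225),('endL',371,386,.1225),('endR',414,386,.1225),('Lb',371,200,.1225),('Rb',416,200,.1225)]:
  p=W(u,v,z);print(n,p,'rel tcp',(p[:2]-o)@X*1e3,(p[:2]-o)@Y*1e3)
E
```

```text
btn [ 0.6534 -0.0439  0.11  ] rel tcp 17.511513863499864 -0.33955222421930314
L [ 0.6256 -0.0435  0.1225] rel tcp -9.904701651645455 3.9975634248977445
R [ 0.65   -0.04    0.1225] rel tcp 14.662898959206872 4.00140298435831
mouthL [0.6121 0.056  0.1225] rel tcp -9.254043268775481 104.42800262004022
mouthR [0.6347 0.0593 0.1225] rel tcp 13.609661559194302 104.53261522228532
endL [ 0.6336 -0.101   0.1225] rel tcp -10.132097587924795 -54.053735023903485
endR [ 0.6588 -0.0975  0.1225] rel tcp 15.238810192715551 -54.10925829465989
Lb [0.6195 0.0064 0.1225] rel tcp -8.934781637476041 54.253488385169746
Rb [0.6422 0.0097 0.1225] rel tcp 14.052495723720229 54.3106699346825
```

>>> servo_tool([
  [0, 0, 0, 2, 0, -30, 0.6],
  [0, 0, 0, 2, 0, -60, 0.6],
  [0, 0, 0, 2, 0, -90, 0.6],
  [0, 0, 0, 2, 0, -110, 0.6],
  [0, 0, 0, 2, 0, -121, 0.6],
  [0, 0, 0, 2, 0, -121, 0.6],
  [0, 0, 0, 2, 0, -121, 0.6],
  [0, 0, 0, 2, 0, -121, 0.6],
])

```text
time: 3.15
position: [0.6387, -0.0465, 0.1115]
ee_rot: [0.655, 0.756, 0.001, 0.001]
ft_force: [0.4, -0.2, 0.3]
finger_gap: 0.0511
```

>>> servo_tool([
  [0, 0, 0, 0, 0, 0, 0.5],
  [0, 0, 0, 0, 0, 0, 0.45],
  [0, 0, 0, 0, 0, 0, 0.42],
  [0, 0, 0, 0, 0, 0, 0.4],
  [0, 0, 0, 0, 0, 0, 0.38],
  [0, 0, 0, 0, 0, 0, 0.36],
  [0, 0, 0, 0, 0, 0, 0.36],
  [0, 0, 0, 0, 0, 0, 0.36],
], squeeze=30)

```text
time: 3.95
position: [0.6378, -0.0464, 0.1097]
ee_rot: [0.655, 0.755, 0.0, 0.001]
ft_force: [3.0, 0.9, 2.1]
finger_gap: 0.0308
```

>>> servo_tool([
  [0, 0, 0, 0, 0, 0, 0.34],
  [0, 0, 0, 0, 0, 0, 0.32],
  [0, 0, 0, 0, 0, 0, 0.3],
  [0, 0, 0, 0, 0, 0, 0.28],
  [0, 0, 0, 0, 0, 0, 0.26],
  [0, 0, 0, 0, 0, 0, 0.26],
], squeeze=30)

```text
time: 4.55
position: [0.6389, -0.0463, 0.1099]
ee_rot: [0.655, 0.756, 0.001, 0.002]
ft_force: [9.1, 2.5, 0.5]
finger_gap: 0.0245
```

>>> servo_tool([
  [0, 0, 0, 1, 0.1, 0, 0.2],
  [0, 0, 0, 1, 0.1, 0, 0.2],
  [0, 0, 0, 1, 0.1, 0, 0.2],
], squeeze=40)

```text
time: 4.85
position: [0.639, -0.0462, 0.1099]
ee_rot: [0.655, 0.756, 0.0, 0.001]
ft_force: [3.9, 1.6, 4.7]
finger_gap: 0.024
```

>>> servo_tool([
  [0, 0, 0, 0.14, -1, 0, 0.2],
  [0, 0, 0, 0.28, -2, 0, 0.2],
  [0, 0, 0, 0.42, -3, 0, 0.2],
  [0, 0, 0, 0.56, -4, 0, 0.2],
])

```text
time: 5.25
position: [0.6395, -0.0496, 0.1099]
ee_rot: [0.655, 0.756, 0.001, 0.0]
ft_force: [4.8, 2.4, 5.9]
finger_gap: 0.0245
```

>>> servo_tool([
  [0, 0, 0, 0.14, -1, 0, 0.2],
  [0, 0, 0, 0.28, -2, 0, 0.2],
  [0, 0, 0, 0.42, -3, 0, 0.2],
  [0, 0, 0, 0.56, -4, 0, 0.2],
  [0, 0, 0, 0.7, -5, 0, 0.2],
])

```text
time: 5.75
position: [0.6402, -0.0546, 0.11]
ee_rot: [0.655, 0.756, 0.001, 0.0]
ft_force: [5.5, 3.5, 4.7]
finger_gap: 0.0247
```

>>> servo_tool([
  [0, 0, 0, 0.14, -1, 0, 0.2],
  [0, 0, 0, 0.28, -2, 0, 0.2],
  [0, 0, 0, 0.42, -3, 0, 0.2],
  [0, 0, 0, 0.56, -4, 0, 0.2],
])

```text
time: 6.15
position: [0.6408, -0.0585, 0.11]
ee_rot: [0.655, 0.756, 0.001, 0.0]
ft_force: [5.1, 2.8, 5.8]
finger_gap: 0.0245
```

>>> servo_tool([
  [0, 0, 0, 0.14, -1, 0, 0.2],
  [0, 0, 0, 0.28, -2, 0, 0.2],
  [0, 0, 0, 0.42, -3, 0, 0.2],
  [0, 0, 0, 0.56, -4, 0, 0.2],
])

```text
time: 6.55
position: [0.6413, -0.0618, 0.1099]
ee_rot: [0.655, 0.756, 0.001, -0.0]
ft_force: [4.2, 5.3, 6.3]
finger_gap: 0.0246
```

>>> servo_tool([
  [0, 0, 0, 0.14, -1, 0, 0.2],
  [0, 0, 0, 0.14, -1, 0, 0.2],
])

```text
time: 6.75
position: [0.6414, -0.0626, 0.1099]
ee_rot: [0.655, 0.756, 0.001, -0.0]
ft_force: [5.1, 6.5, 5.6]
finger_gap: 0.0246
```

>>> servo_tool([
  [0, 0, 0, 0.14, -1, 0, 0.2],
  [0, 0, 0, 0.14, -1, 0, 0.2],
])

```text
time: 6.95
position: [0.6414, -0.0631, 0.1099]
ee_rot: [0.655, 0.756, 0.001, -0.001]
ft_force: [2.9, 8.0, 6.9]
finger_gap: 0.0246
```

>>> servo_tool([
  [0, 0, 0, 0.14, -1, 0, 0.2],
  [0, 0, 0, 0.14, -1, 0, 0.2],
])

```text
time: 7.15
position: [0.6416, -0.0639, 0.1099]
ee_rot: [0.655, 0.756, 0.001, -0.001]
ft_force: [4.3, 8.3, 5.4]
finger_gap: 0.0242
```

>>> servo_tool([
  [0, 0, 0, 0.07, -0.5, 0, 0.2],
  [0, 0, 0, 0.14, -1, 0, 0.2],
  [0, 0, 0, 0.14, -1, 0, 0.2],
])

```text
time: 7.45
position: [0.6418, -0.0656, 0.1099]
ee_rot: [0.655, 0.756, 0.001, -0.0]
ft_force: [4.5, 6.0, 5.8]
finger_gap: 0.0245
```

>>> servo_tool([
  [0, 0, 0, 0.07, -0.5, 0, 0.2],
  [0, 0, 0, 0.14, -1, 0, 0.2],
  [0, 0, 0, 0.14, -1, 0, 0.2],
])

```text
time: 7.75
position: [0.642, -0.0669, 0.1099]
ee_rot: [0.655, 0.756, 0.001, -0.0]
ft_force: [4.6, 6.3, 5.1]
finger_gap: 0.0241
```

>>> servo_tool([
  [0, 0, 0, 0.28, -2, 0, 0.2],
  [0, 0, 0, 0.56, -4, 0, 0.2],
  [0, 0, 0, 0.85, -6, 0, 0.2],
  [0, 0, 0, 1.1, -8, 0, 0.2],
  [0, 0, 0, 1.4, -10, 0, 0.2],
  [0, 0, 0, 1.7, -12, 0, 0.2],
  [0, 0, 0, 2, -14, 0, 0.2],
  [0, 0, 0, 2.3, -16, 0, 0.2],
  [0, 0, 0, 2.6, -18, 0, 0.2],
  [0, 0, 0, 2.8, -20, 0, 0.2],
])

```text
time: 8.75
position: [0.6449, -0.0866, 0.1099]
ee_rot: [0.655, 0.756, 0.001, -0.0]
ft_force: [5.8, 7.4, 5.4]
finger_gap: 0.0242
```

>>> servo_tool([
  [0, 0, 0, 0.28, -2, 0, 0.2],
  [0, 0, 0, 0.56, -4, 0, 0.2],
  [0, 0, 0, 0.85, -6, 0, 0.2],
  [0, 0, 0, 1.1, -8, 0, 0.2],
  [0, 0, 0, 1.4, -10, 0, 0.2],
  [0, 0, 0, 1.4, -10, 0, 0.2],
])

```text
time: 9.35
position: [0.6465, -0.0974, 0.1099]
ee_rot: [0.655, 0.756, 0.001, 0.001]
ft_force: [5.6, 3.4, 4.9]
finger_gap: 0.0245
```

Now 1 mm steps.

>>> servo_tool([
  [0, 0, 0, 0.14, -1, 0, 0.2],
  [0, 0, 0, 0.28, -2, 0, 0.2],
  [0, 0, 0, 0.42, -3, 0, 0.2],
  [0, 0, 0, 0.56, -4, 0, 0.2],
  [0, 0, 0, 0.7, -5, 0, 0.2],
])

```text
time: 9.85
position: [0.6473, -0.1028, 0.11]
ee_rot: [0.655, 0.756, 0.001, 0.001]
ft_force: [6.7, 2.8, 3.8]
finger_gap: 0.0246
```

>>> servo_tool([
  [0, 0, 0, 0.14, -1, 0, 0.2],
  [0, 0, 0, 0.28, -2, 0, 0.2],
  [0, 0, 0, 0.28, -2, 0, 0.2],
])

```text
time: 10.15
position: [0.6475, -0.1046, 0.1099]
ee_rot: [0.655, 0.756, 0.001, 0.001]
ft_force: [6.5, 3.8, 4.2]
finger_gap: 0.0245
```

>>> servo_tool([
  [0, 0, 0, 0.07, -0.5, 0, 0.2],
  [0, 0, 0, 0.14, -1, 0, 0.2],
  [0, 0, 0, 0.14, -1, 0, 0.2],
])

```text
time: 10.45
position: [0.6476, -0.1051, 0.1099]
ee_rot: [0.655, 0.756, 0.001, 0.0]
ft_force: [6.6, 5.2, 4.8]
finger_gap: 0.0242
```

```bash
python3 - <<'E'
from h import *
snap('scene','s3.png',(230,140,360,270),4.5)
E
```

```text
(no output)
```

View pics/s3.png

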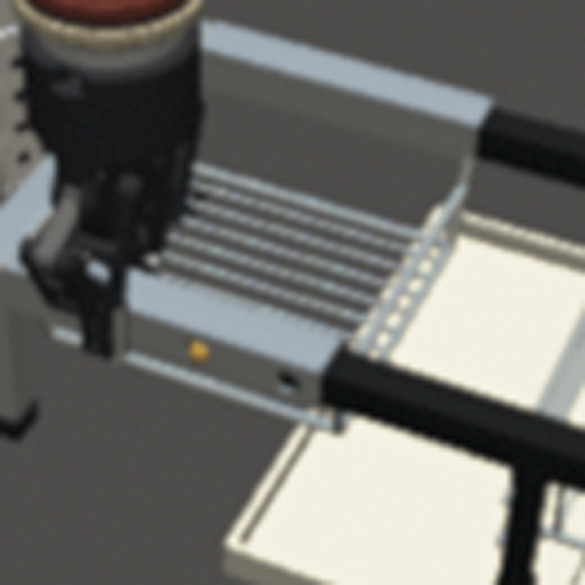

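The button (brass, s3 (199,350)) has snapped out, with one empty hole left towards the basket. I'll unload the pull, release and rise.

>>> servo_tool([
  [0, 0, 0, -0.2, 1.5, 0, 0.2],
  [0, 0, 0, -0.2, 1.5, 0, 0.4],
  [0, 0, 0, -0.2, 1.5, 0, 0.6],
  [0, 0, 0, -0.2, 1.5, 0, 0.6],
  [0, 0, 0, -0.2, 1.5, 0, 0.6],
  [0, 0, 0, -0.2, 1.5, 30, 0.6],
  [0, 0, 0, -0.2, 1.5, 70, 0.6],
  [0, 0, 0, -0.2, 1.5, 110, 0.8],
  [0, 0, 0, -20, -20, 140, 1],
  [0, 0, 0, -50, -60, 140, 1],
  [0, 0, 0, -80, -100, 140, 1],
  [0, 0, 0, -80, -100, 140, 1],
])

```text
time: 11.7
position: [0.5636, -0.2107, 0.2495]
ee_rot: [0.657, 0.754, -0.001, -0.0]
ft_force: [1.3, 0.7, -0.7]
finger_gap: 0.0854
```

```bash
python3 - <<'E'
from h import *
np.set_printoptions(precision=4,suppress=True)
o=env.get_obs();print(o['time'],o['position'],o['ee_rot'],o['finger_gap'],o['ft_force'],o['q'])
P=env.camera_params('wrist')
import pickle;pickle.dump(P,open('P.pkl','wb'))
snap('wrist','w2.png',None,1.4)
a=env.get_image('top')[:,:,::-1];cv2.imwrite('pics/t3.png',np.vstack([cv2.resize(a[170:320,110:330],None,fx=3,fy=3,interpolation=2)]))
E
```

```text
11.7 [ 0.5636 -0.2107  0.2495] [ 0.6572  0.7537 -0.0013 -0.    ] 0.08540827188243798 [ 1.2558  0.7306 -0.689 ] [-0.4875  0.1665  1.5901 -0.0025  1.3857 -0.6237]
```

View pics/w2.png

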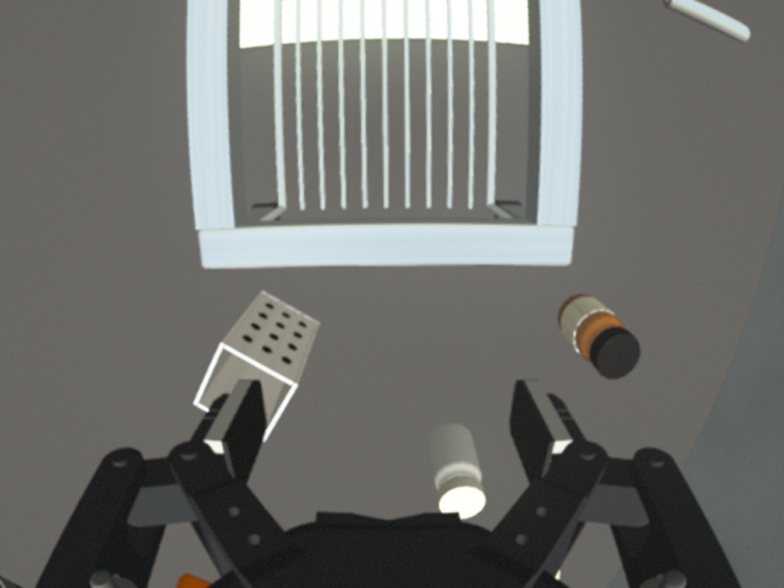

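View pics/t3.png

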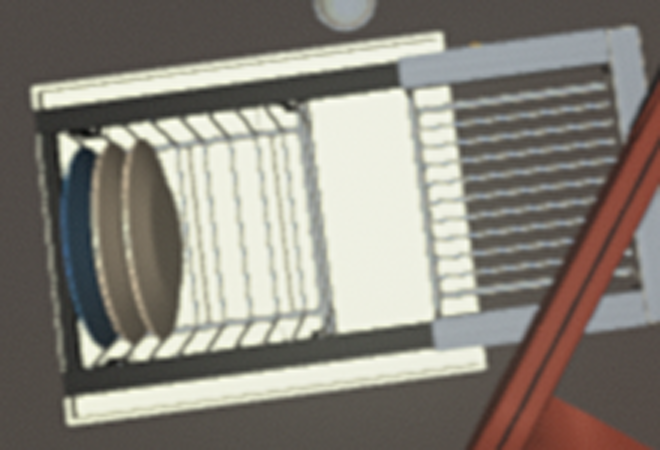

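w2 shows the cup rim corners at (222,345), (297,384), (195,403) and about (265,440), with salt and pepper untouched. In t3 the bay lies between the basket end wires (305,100)→(328,330) and the wing edge wire (410,90)→(437,318).

```bash
python3 - <<'E'
from h import *
import pickle;P=pickle.load(open('P.pkl','rb'))
np.set_printoptions(precision=4,suppress=True)
c=[atz('wrist',u/1.4,v/1.4,.11,P)[:2] for u,v in((222,345),(297,384),(265,440),(195,403))]
c=np.array(c);print(c,np.mean(c[[0,2]],0),np.mean(c[[1,3]],0),np.linalg.norm(np.diff(c,axis=0),axis=1))
for i in range(4):
  d=c[(i+1)%4]-c[i];print('edge ang',np.arctan2(d[1],d[0])%(np.pi/2))
T=lambda u,v,z:atz('top',u/3+110-.3,v/3+170-.3,z)[:2]
th=.142;X=np.array([np.cos(th),np.sin(th)]);Y=np.array([-X[1],X[0]])
for z in(.03,.05):
  B=(T(305,100,z)+T(328,330,z))/2;Wg=(T(410,90,z)+T(437,318,z))/2;print(z,B@X,B@Y,Wg@X,Wg@Y)
f=(T(340,97,.12)+T(380,68,.12))/2;b=(T(340,330,.12)+T(380,353,.12))/2
print('rail inner X',T(360,94,.12)@X,T(360,332,.12)@X,'outer',T(360,72,.12)@X,T(360,355,.12)@X)
print('btn',T(477,45,.11),T(477,45,.11)@Y,T(477,45,.11)@X)
E
```

```text
[[ 0.4589 -0.2689]
 [ 0.5119 -0.29  ]
 [ 0.4898 -0.3431]
 [ 0.436  -0.3207]] [ 0.4743 -0.306 ] [ 0.4739 -0.3053] [0.0571 0.0575 0.0583]
edge ang 1.1929643883494385
edge ang 1.1766889737192205
edge ang 1.176651742865046
edge ang 1.1543678637760881
0.03 0.5263315257519222 -0.0023907870984758036 0.5238808291152369 -0.09052695846213663
0.05 0.5260128377177876 -0.005065740873968876 0.5236038250946127 -0.0917027999840431
rail inner X 0.611261923903653 0.43304561455160145 outer 0.6279751096828805 0.41607037168447736
btn [ 0.6531 -0.0596] -0.15144010093989643 0.6380620335899684
```

>>> servo_tool([
  [0, 0, -0.1, -20, -20, 0, 1],
  [0, 0, -0.2, -45, -48, 0, 1],
  [0, 0, -0.3, -70, -75, 0, 1],
  [0, 0, -0.42, -90, -95, 0, 1],
  [0, 0, -0.532, -90, -95, 0, 1],
  [0, 0, -0.532, -90, -95, 0, 1],
  [0, 0, -0.532, -90, -95, 0, 1],
  [0, 0, -0.532, -90, -95, -40, 1],
  [0, 0, -0.532, -90, -95, -80, 1],
  [0, 0, -0.532, -90, -95, -120, 1],
  [0, 0, -0.532, -90, -95, -150, 1],
  [0, 0, -0.532, -90, -95, -162, 1],
])

```text
time: 13.0
position: [0.4755, -0.2985, 0.0834]
ee_rot: [0.83, 0.558, -0.001, -0.003]
ft_force: [-0.1, -0.1, 0.1]
finger_gap: 0.0856
```

>>> servo_tool([
  [0, 0, 0, 0, 0, 0, 1],
  [0, 0, 0, 0, 0, 0, 0.85],
  [0, 0, 0, 0, 0, 0, 0.78],
  [0, 0, 0, 0, 0, 0, 0.74],
  [0, 0, 0, 0, 0, 0, 0.7],
  [0, 0, 0, 0, 0, 0, 0.65],
  [0, 0, 0, 0, 0, 0, 0.6],
  [0, 0, 0, 0, 0, 0, 0.6],
  [0, 0, 0, 0, 0, 0, 0.6],
], squeeze=25)

```text
time: 13.9
position: [0.4773, -0.3019, 0.0891]
ee_rot: [0.831, 0.557, 0.0, 0.001]
ft_force: [-2.4, 1.8, 7.4]
finger_gap: 0.0596
```

>>> servo_tool([
  [0, 0, 0, 0, 0, 15, 0.55],
  [0, 0, 0, 0, 0, 50, 0.55],
  [0, 0, 0, 0, 0, 90, 0.55],
  [0, 0, 0, 0, 0, 130, 0.55],
  [0, 0, 0, 0, 0, 160, 0.55],
  [0, 0, 0.05, 5, 20, 160, 0.55],
  [0, 0, 0.1, 10, 50, 160, 0.55],
  [0, 0, 0.15, 15, 80, 160, 0.55],
  [0, 0, 0.2, 20, 110, 160, 0.55],
  [0, 0, 0.25, 24, 140, 160, 0.55],
  [0, 0, 0.3, 28, 170, 160, 0.55],
  [0, 0, 0.35, 32, 200, 160, 0.55],
], squeeze=30)

```text
time: 15.1
position: [0.5088, -0.1, 0.2484]
ee_rot: [0.72, 0.694, 0.0, 0.001]
ft_force: [0.7, -0.1, -0.8]
finger_gap: 0.0599
```

>>> servo_tool([
  [0, 0, 0.05, 4, 30, 0, 0.55],
  [0, 0, 0.1, 8, 60, 0, 0.55],
  [0, 0, 0.15, 12, 90, 0, 0.55],
  [0, 0, 0.181, 14, 115, 0, 0.55],
  [0, 0, 0.181, 14, 133, 0, 0.55],
  [0, 0, 0.181, 14, 133, 0, 0.55],
  [0, 0, 0.181, 14, 133, 0, 0.55],
  [0, 0, 0.181, 14, 133, 0, 0.55],
  [0, 0, 0.181, 14, 133, 0, 0.55],
])

```text
time: 16.0
position: [0.5227, 0.0309, 0.2475]
ee_rot: [0.656, 0.755, -0.0, 0.0]
ft_force: [0.2, 0.6, -1.8]
finger_gap: 0.0598
```

```bash
python3 - <<'E'
from h import *
np.set_printoptions(precision=4,suppress=True)
o=env.get_obs();print(o['time'],o['position'],o['ee_rot'],o['finger_gap'],o['ft_force'],o['q'])
import pickle;pickle.dump(env.camera_params('wrist'),open('P.pkl','wb'))
snap('wrist','w3.png',None,1.4)
E
```

```text
16.0 [0.5227 0.0309 0.2475] [ 0.656   0.7548 -0.      0.0002] 0.059770769438434554 [ 0.2231  0.5522 -1.8461] [-0.0916 -0.0211  1.792  -0.0002  1.3705 -0.2313]
```

View pics/w3.png

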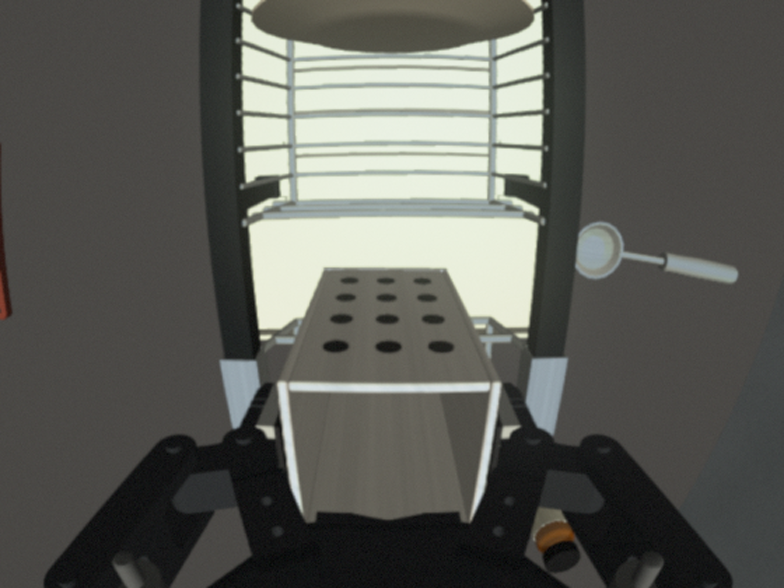

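w3 shows the cup square in the grip. Its near rim edge runs (285–497, 386) and its bottom edge (323–446, 268). The basket end wires are at rows 205–215 and the wing edge wire at about row 338.

```bash
python3 - <<'E'
from h import *
import pickle;P=pickle.load(open('P.pkl','rb'))
np.set_printoptions(precision=4,suppress=True)
th=.142;X=np.array([np.cos(th),np.sin(th)]);Y=np.array([-X[1],X[0]])
W=lambda u,v,z:(lambda p:np.array([p@X,p@Y])*1e3)(atz('wrist',u/1.4,v/1.4,z,P)[:2])
print('tcp',np.array([.5227,.0309])@X,np.array([.5227,.0309])@Y)
for n,u,v,z in[('rimL',283,386,.2685),('rimR',499,386,.2685),('botL',323,268,.1585),('botR',446,268,.1585),
 ('bw hi',390,205,.03),('bw hi',390,205,.05),('bw lo',390,215,.03),('bw lo',390,215,.05),('wingL',265,340,.052),('wingR',520,338,.052),('wingL',265,340,.03),
 ('railL',248,300,.12),('railR',534,300,.12),('slL',222,360,.1225),('slR',567,360,.1225)]: print(n,z,W(u,v,z))
E
```

```text
tcp 0.5218120567006056 -0.0433852219296388
rimL 0.2685 [493.7199 -19.9557]
rimR 0.2685 [550.5655 -20.1435]
botL 0.1585 [489.8551 -19.3511]
botR 0.1585 [549.6104 -19.4848]
bw hi 0.03 [523.1338  -7.0187]
bw hi 0.05 [523.0244  -4.1921]
bw lo 0.03 [523.1278 -14.6602]
bw lo 0.05 [523.0188 -11.384 ]
wingL 0.052 [ 424.3657 -108.2669]
wingR 0.052 [ 625.9266 -107.0976]
wingL 0.03 [ 417.6605 -118.5967]
railL 0.12 [436.9942 -49.9244]
railR 0.12 [609.8565 -50.2859]
slL 0.1225 [414.9704 -90.0107]
slR 0.1225 [637.2148 -90.8698]
```

Cup centre is about 1–2 mm from the bay middle in both axes. Lowering.

>>> servo_tool([
  [0, 0, 0, 1, 0, -30, 0.55],
  [0, 0, 0, 1, 1, -60, 0.55],
  [0, 0, 0, 1, 1, -85, 0.55],
  [0, 0, 0, 1, 1, -105, 0.55],
  [0, 0, 0, 1, 1, -120, 0.55],
  [0, 0, 0, 1, 1, -132, 0.55],
  [0, 0, 0, 1, 1, -140, 0.55],
  [0, 0, 0, 1, 1, -145, 0.55],
  [0, 0, 0, 1, 1, -145, 0.55],
])

```text
time: 16.95
position: [0.5237, 0.0327, 0.1021]
ee_rot: [0.656, 0.755, -0.0, -0.0]
ft_force: [-0.9, -0.1, -1.3]
finger_gap: 0.0592
```

>>> servo_tool([
  [0, 0, 0, 0, 0, -2, 0.55],
  [0, 0, 0, 0, 0, -4, 0.55],
  [0, 0, 0, 0, 0, -6, 0.55],
  [0, 0, 0, 0, 0, -6, 0.55],
])

```text
time: 17.35
position: [0.5237, 0.0328, 0.0962]
ee_rot: [0.656, 0.755, -0.0, -0.0]
ft_force: [0.4, 1.1, -2.0]
finger_gap: 0.06
```

>>> servo_tool([
  [0, 0, 0, 0, 0, -1, 0.55],
  [0, 0, 0, 0, 0, -2, 0.55],
  [0, 0, 0, 0, 0, -2, 0.55],
])

```text
time: 17.65
position: [0.524, 0.0328, 0.0952]
ee_rot: [0.656, 0.755, 0.0, 0.0]
ft_force: [-2.8, 0.1, 6.4]
finger_gap: 0.0595
```

Floor contact at the predicted height. Releasing and withdrawing.

>>> servo_tool([
  [0, 0, 0, 0, 0, 0, 0.75],
  [0, 0, 0, 0, 0, 0, 0.82],
  [0, 0, 0, 0, 0, 0, 0.9],
  [0, 0, 0, 0, 0, 0, 0.9],
  [0, 0, 0, 0, 0, 15, 0.9],
  [0, 0, 0, 0, 0, 40, 0.9],
  [0, 0, 0, 0, 0, 80, 0.9],
  [0, 0, 0, 0, 0, 120, 0.9],
  [0, 0, 0, 0, 0, 160, 0.9],
  [0, 0, 0, 0, -30, 190, 0.9],
  [0, 0, 0, 0, -70, 200, 0.9],
  [0, 0, 0, 0, -110, 200, 0.9],
])

```text
time: 18.85
position: [0.5249, -0.0783, 0.2989]
ee_rot: [0.655, 0.756, 0.001, 0.003]
ft_force: [0.3, -0.3, -0.8]
finger_gap: 0.0768
```

>>> servo_tool([
  [0, 0, 0, -10, -40, 0, 0.9],
  [0, 0, 0, -20, -80, 0, 0.9],
  [0, 0, 0, -40, -120, 0, 0.9],
  [0, 0, 0, -60, -160, 0, 0.9],
  [0, 0, 0, -80, -190, 0, 0.9],
  [0, 0, 0, -80, -190, 0, 0.9],
  [0, 0, 0, -80, -190, 0, 0.9],
  [0, 0, 0, -80, -190, 0, 0.9],
])

```text
time: 19.65
position: [0.4442, -0.2666, 0.2949]
ee_rot: [0.655, 0.755, 0.0, 0.0]
ft_force: [-1.0, -0.5, -0.0]
finger_gap: 0.0769
```

```bash
python3 - <<'E'
from h import *
o=env.get_obs();print(o['time'],o['position'],o['ft_force'])
a=env.get_image('top')[:,:,::-1][130:320,110:330];b=env.get_image('scene')[:,:,::-1][120:310,240:460]
f=lambda i:cv2.resize(i,None,fx=1.8,fy=2.2*.818,interpolation=2)
cv2.imwrite('pics/end.png',np.hstack([f(a),f(b)]))
E
```

```text
19.65 [ 0.44417237 -0.26655643  0.29493953] [-0.99969744 -0.52928795 -0.04578622]
```

View pics/end.png

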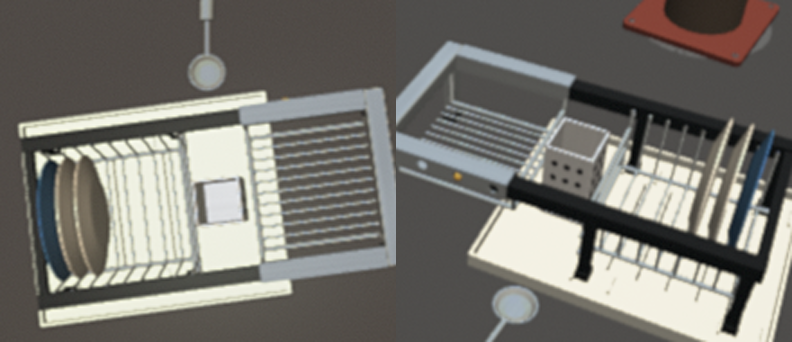

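The cup stands upright in the middle of the bay, the button is out with one hole on each side of it, and the spoon is where it was.

```bash
python3 -c "
from rig import env
print(env.job_done())"
```

```text
the job is handed in; nothing more can be done
None
```

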